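Draw the large medal blank out of the cluster and set it in the engraving vise

TASK

On the sloping steel plate five brass discs lie touching, the large one hemmed in by the four small ones on all but one side. Put the fingertips on top of the large disc and, pressing lightly all the way (its polished face must not bear more than 14 N on the plate), slide it along the plate out through the open side until there is finger room (at least 20 mm) all round it, without disturbing the four small discs. Then pick it up by its edge and lay it gently, flat and fully home, in the round recess on top of the engraver's ball vise and let go, leaving the other tools on the bench alone.

Things in the scene. Friction and masses are not known exactly. Their poses are not given: they have to be found in the camera images.
- plate: Dark steel flattening plate, 280 x 280 mm, on a wooden rest that slopes it by 4 degrees, low edge towards the robot; its middle is 44 to 56 mm above the bench, different each time. Fixed. Origin: centre of its top face; z square to that face, x up the slope. Discs slide on it (friction about 0.45). Rigid: a millimetre too low already bears too hard, so the press must be found and kept by feel.
- big_blank: The large brass disc, 50 mm in diameter, 8 mm thick, flat polished faces, about 130 g, loose, lying flat on the plate near its middle. Origin: centre of its underside; z square to its faces (its yaw means nothing). Rubber fingertips hold its top better than the plate does: a press of about 5 to 7 N carries it along, a lighter one may slip.
- vise: Engraver's ball vise: rubber ring, steel ball, turntable, two jaws, about 125 mm across; on top a round aluminium work holder 80 mm across, its rim 121.5 mm above the bench. Fixed. Stands on the bench to the left or right of the plate (in the other place a steel dapping block, 80 mm high on its wood foot). Origin: centre of its foot; z up.
- nest (a point): Centre of the floor of the round recess in the vise's work holder, 118 mm above the bench. The recess is 54 mm across (the 50 mm disc has 2 mm of play all round) and 3.5 mm deep, with a flat rim 13 mm wide; the disc lies flat on its floor and stands 4.5 mm proud of the rim. z up.
- blank1: One of four small brass discs, 40 mm in diameter, 8 mm thick, about 85 g, loose, lying flat on the plate, its edge touching the large disc. Origin: centre of its underside. They stand about 98, 152, 208 and 262 degrees round the large disc from the open direction, 45 mm between centres: the open side points from the mean of the four centres to the centre of the large disc.
- blank2: One of four small brass discs, 40 mm in diameter, 8 mm thick, about 85 g, loose, lying flat on the plate, its edge touching the large disc. Origin: centre of its underside. They stand about 98, 152, 208 and 262 degrees round the large disc from the open direction, 45 mm between centres: the open side points from the mean of the four centres to the centre of the large disc.
- blank3: One of four small brass discs, 40 mm in diameter, 8 mm thick, about 85 g, loose, lying flat on the plate, its edge touching the large disc. Origin: centre of its underside. They stand about 98, 152, 208 and 262 degrees round the large disc from the open direction, 45 mm between centres: the open side points from the mean of the four centres to the centre of the large disc.
- blank4: One of four small brass discs, 40 mm in diameter, 8 mm thick, about 85 g, loose, lying flat on the plate, its edge touching the large disc. Origin: centre of its underside. They stand about 98, 152, 208 and 262 degrees round the large disc from the open direction, 45 mm between centres: the open side points from the mean of the four centres to the centre of the large disc.
- chasing_hammer: Chasing hammer, 220 mm, lying on the bench on the left. Bystander. Origin: underside, near the middle of its handle.
- punch: Steel dapping punch, 100 mm tall, 23 mm ball on top, standing on the bench. Bystander. Origin: centre of its foot.
- graver: Graver with a short mushroom handle, about 115 mm, lying on the bench on the right. Bystander. Origin: on the bench under the middle of the tool.
- polish_tin: Round tin, 72 mm across, 34 mm high, on the bench. Bystander. Origin: centre of its underside.

How it is judged:
By the outcome, as a careful person would: the job done as asked, in the order asked, and still so for the second after the job is handed in, with the robot touching nothing.
It also fails if it takes over 67 s, if anything falls off the work surface, if the arm or the gripper's body presses on something with over 40 N, if the wrist force passes 120 N, or if a joint passes its speed limit or range.

ROBOT

A 6-joint arm with a two-finger parallel gripper is mounted at the origin on the work surface. World frame = base frame: x ahead of the robot, y to its left, z up, the work surface at z = 0. Lengths are in mm, angles in rad, forces in N, time in s.
With the tool pointing down it reaches from about 400 to 925 mm from the base axis. Payload 12.5 kg.
Tool frame: the origin (TCP) lies midway between the tips of the shut fingers; the grasp point (between the pads) lies 19 mm behind it; z points along the fingers, y is the line along which they close (so a half turn about z gives the same grasp; the last joint's range is limited). The gripper opens to 95 mm and grips with 3 to 60 N. Pads are 20 mm wide; open, the fingers measure 119 mm over their backs; the gripper's body (75 mm by 180 mm) begins 59 mm behind the grasp point.
Start: joints at [-1.418, 0.491, 1.559, -0, 1.092, -0.106], TCP at [159.973, -604.198, 214.661] pointing down, gripper open.
Joint ranges: [-3.1, 3.1], [-0.84, 2.19], [0.05, 2.79], [-1.13, 4.28], [0.06, 2.93], [-2.69, 2.69]. Speed limits (rad/s): [2.22, 2.22, 2.79, 3.14, 3.14, 3.14].

INTERFACE

Orientations are given as [roll, pitch, yaw] about the fixed x, y, z axes, in that order (R = Rz(yaw) Ry(pitch) Rx(roll)).
In Python, from cell import env gives the robot as it stands.
- The arm moves only by the tool arm_command, never from a script. Its argument "targets" is a list of rows, each a list of 5 numbers: the shift along the tool's x, y, z in mm, then the turn about the tool's z in degrees, then the opening, from 0 (shut) to 1 (fully open). In form: [[tx, ty, tz, roll, fingers], ...]. A call has 1 to 5 rows; each row is the pose to reach, as a shift and turn from the pose commanded when the call began, along the tool's axes at that moment; what a row does not reach only later rows make up. A row lasts 1/10 s, in which the tool goes at most 50 mm and 8.59 degrees, less where a joint would pass 70% of its speed; a pose out of reach is approached as far as the arm can. A call with a gripper value outside its range is refused whole. The fingers move at their own pace and stop on an object; the grip force is fixed at half the most. Time passes only in rows, so rows that repeat a pose let the fingers close. It gives the time, the measured TCP pose, the force, the opening and the grip force at its end, in the units of the state.
- env.state(): the state, without advancing time (a new reading comes with each control period).
- env.read_camera(name): name is "side" or "top"; returns a dict with "frame" (480x640x3 uint8, red, green, blue), "vertical_fov" (degrees; the focal length in pixels is half the picture's height over the tangent of half this angle, whatever the lens; pixels are square), "cx", "cy" (the principal point, pixels), "world_from_camera" (4x4, takes a point from camera to world coordinates). Camera axes: x right, y down, z forward; pixel columns grow to the right and rows downward; lengths in mm; the calibration is good to about 2 mm. A picture is of the moment at which its call begins. There is no depth.
- env.job_done(): hands the job in; it is judged then, once.
The state is a dict: "t": time; "joints": joint angles; "qvel": joint speeds; "tau": joint torques, N m; "eef_pos": TCP position; "tcp_rot": TCP orientation; "ft_force": force on the tool from outside, world axes, zero at the start; "moment": the same for the moment, N m; "opening": opening from 0.0 (shut) to 1.0 (fully open); "grip_force": force on a finger pad.
Only numpy, scipy, OpenCV 4.12 (cv2) and the standard library are available. Lean on these libraries where they do the work, as an engineer would, in place of code of your own. Each camera call takes 0.05 s, during which the arm holds its last target. There are 200 camera calls.

## Working session

There is one attempt and no reset: what is moved stays moved. The work goes in short steps, Python scripts to look and compute and a tool call to move; the robot and the scene stay as the last step left them, time stands still between calls to the robot, and variables do not carry over. Pictures are saved under pics/ and viewed, at most 10 in all, crops included, and the job is handed in when it is done.

Besides the shell and the picture viewer there is one more tool, called after "Call:" by a JSON object that holds its "name" and its "arguments", one argument or row to a line. arm_command: Moves the arm, as the interface text tells. Its arguments: {"type":"object","properties":{"targets":{"type":"array","items":{"type":"array","items":{"type":"number"}}}},"required":["targets"]}

```bash
mkdir -p pics; ls; python3 - <<'E'
from cell import env
import cv2,numpy as np
print(env.state())
for n in("top","side"):
    c=env.read_camera(n);cv2.imwrite(f"pics/{n}0.png",c["frame"][:,:,::-1]);print(n,c["vertical_fov"],c["cx"],c["cy"],np.round(c["world_from_camera"],3).tolist())
E
```

```text
pics
{'t': 0.0, 'joints': array([-1.41758863e+00,  4.91559726e-01,  1.55945863e+00, -2.32487535e-05,
        1.09168727e+00, -1.05614717e-01]), 'qvel': array([ 0.00092668,  0.00066351, -0.00012804, -0.00018497,  0.00063224,
        0.00208155]), 'tau': array([ 3.32728901e-03, -6.12620831e+01, -2.58172774e+01,  6.94444100e-02,
        4.82353487e-02, -7.79168226e-05]), 'eef_pos': array([ 159.93388773, -603.93627069,  214.05848151]), 'tcp_rot': array([-3.14048371e+00, -9.68234056e-05,  2.58833091e-01]), 'ft_force': array([-0.36805781, -0.02465702, -0.37660513]), 'moment': array([-0.03310048,  0.07590102,  0.00819682]), 'grip_force': 0.0, 'opening': 1.0015038572824269}
top 42.429446020689475 316.4806638529729 231.75337387059128 [[-0.026, -0.997, 0.078, 497.193], [-1.0, 0.026, 0.004, -3.208], [-0.006, -0.078, -0.997, 1533.392], [0.0, 0.0, 0.0, 1.0]]
side 46.172159030358074 315.6405181749808 235.17244443996125 [[0.962, -0.137, 0.236, 266.323], [-0.272, -0.538, 0.798, -1116.582], [0.017, -0.832, -0.555, 890.478], [0.0, 0.0, 0.0, 1.0]]
```

View pics/top0.png

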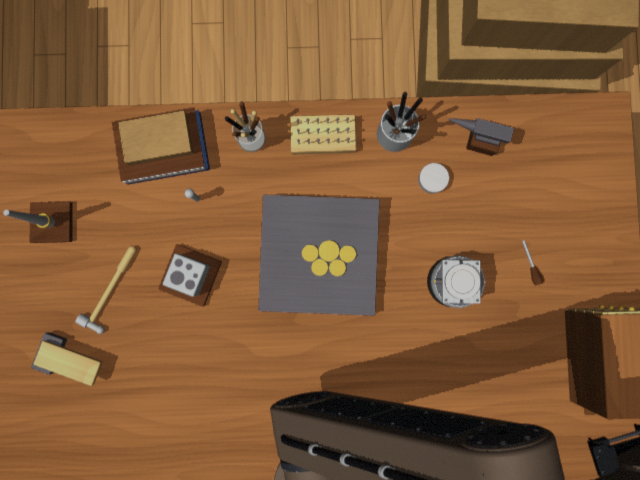

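View pics/side0.png

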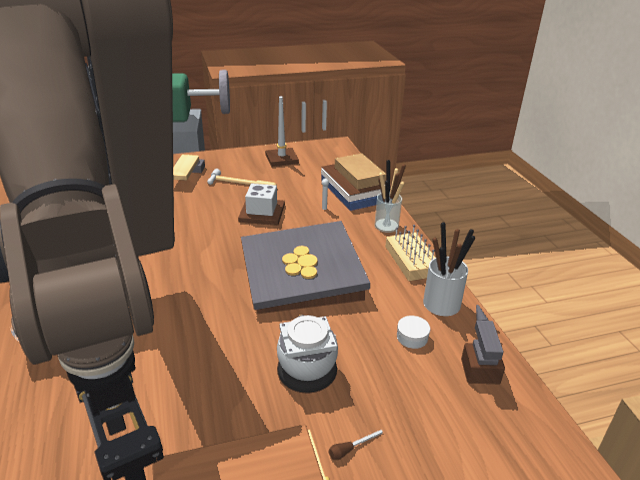

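The top view shows the plate centred near (320,254) and the large disc near (329,251). The small discs are at about (310,254), (320,268), (338,268) and (348,254), so the open side points up the image (world +x). The vise is on the right, with its recess near (462,282). The side view shows discs around (300,261) and the vise recess near (308,332).

```bash
python3 - <<'E'
import cv2,numpy as np
t=cv2.imread("pics/top0.png");s=cv2.imread("pics/side0.png")
f=lambda im,x,y,w,h,k:cv2.resize(im[y:y+h,x:x+w],None,fx=k,fy=k,interpolation=cv2.INTER_NEAREST)
a=np.hstack([f(t,295,232,66,50,6),f(t,427,252,66,60,6)[:300]])
b=np.hstack([f(s,270,235,66,50,6),f(s,275,305,66,60,6)[:300]])
cv2.imwrite("pics/crop.png",np.vstack([a,b]))
E
```

```text
(no output)
```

View pics/crop.png

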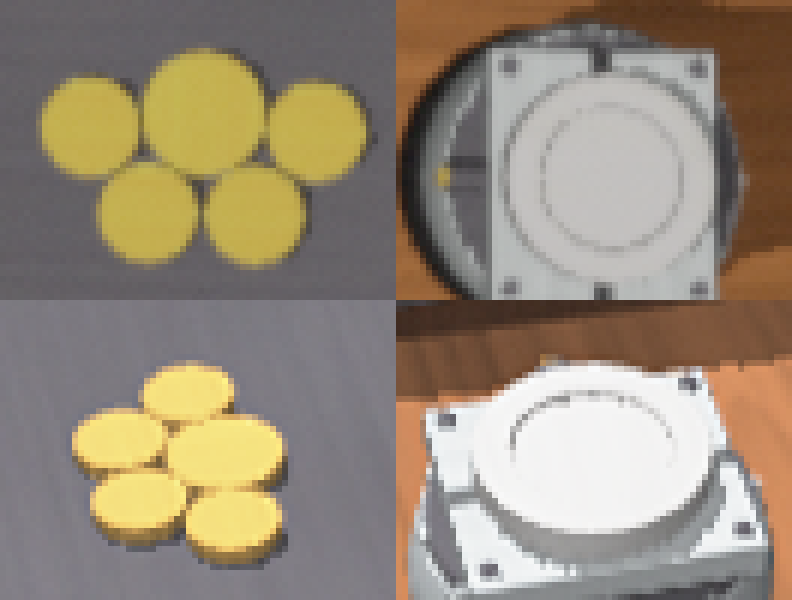

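The crops show five separate brass tops: the big one at about (329,251) in the top view, and the vise recess ring at about (463,282). In the side view the big disc's top is at about (307.5,260).

```bash
cat > h.py <<'E'
import cv2,numpy as np
from scipy.optimize import least_squares
T=np.tan(np.radians(4))
def ray(c,uv):
    f=240/np.tan(np.radians(c["vertical_fov"]/2)); uv=np.atleast_2d(uv).astype(float)
    d=np.c_[(uv[:,0]-c["cx"])/f,(uv[:,1]-c["cy"])/f,np.ones(len(uv))]
    M=c["world_from_camera"]; return M[:3,3],d@M[:3,:3].T
def cast(c,uv,z0,sl=0,x0=0):      # plane z=z0+sl*(x-x0)
    o,d=ray(c,uv); k=(z0+sl*(o[0]-x0)-o[2])/(d[:,2]-sl*d[:,0]); return o+k[:,None]*d
def fit(p,r,c0,tol=3,free=False):
    c0=np.r_[c0,r]
    for _ in range(6):
        m=abs(np.hypot(*(p-c0[:2]).T)-c0[2])<tol
        g=(lambda c:np.hypot(*(p[m]-c[:2]).T)-c[2]) if free else (lambda c:np.hypot(*(p[m]-c).T)-r)
        s=least_squares(g,c0 if free else c0[:2],loss="soft_l1"); c0=s.x if free else np.r_[s.x,r]
    return c0,m.sum(),np.sqrt(np.mean(s.fun**2))
def brass(fr):
    h=cv2.cvtColor(fr,cv2.COLOR_RGB2HSV); return cv2.inRange(h,(18,110,90),(36,255,255))
def edge(mask,k=8):               # sub-pixel-ish contour points
    big=cv2.GaussianBlur(cv2.resize(mask,None,fx=k,fy=k,interpolation=cv2.INTER_LINEAR),(0,0),k/2)
    cs,_=cv2.findContours((big>127).astype(np.uint8),cv2.RETR_LIST,cv2.CHAIN_APPROX_NONE)
    return (np.vstack([c[:,0] for c in cs])+.5)/k-.5
E
python3 - <<'E'
from h import *
from cell import env
c=env.read_camera("top");s=env.read_camera("side")
m=brass(c["frame"]);k=np.zeros_like(m);k[235:282,298:360]=1
e=edge(m*k)
for z in(55,62):
  P=cast(c,e,z,T,500)[:,:2]; C=[]
  for uv,r in zip([(329,251),(310,254),(320,268),(338,268),(348,254)],[25,20,20,20,20]):
    a,n,rm=fit(P,r,cast(c,uv,z,T,500)[0,:2],2.5);b,_,_=fit(P,r,a[:2],2.5,True);C.append(a[:2]);print(z,a.round(1),n,rm.round(2),"free",b.round(1))
  C=np.array(C);print("dist",np.hypot(*(C[1:]-C[0]).T).round(1));d=C[0]-C[1:].mean(0);print("open",d,np.degrees(np.arctan2(d[1],d[0])))
  an=np.degrees(np.arctan2(*(C[1:]-C[0]).T[::-1]));print("ang",an-np.degrees(np.arctan2(d[1],d[0])))
for p in [(307.5,259.7)]:
  o,d=ray(s,p)
  for z in(50,55,60,65,70):print(z,cast(s,p,z)[0].round(1))
# plate: dark grey mask
for nm,q in(("top",c),("side",s)):
  h=cv2.cvtColor(q["frame"],cv2.COLOR_RGB2HSV);g=cv2.inRange(h,(0,0,40),(180,70,140))|brass(q["frame"])
  n,l,st,_=cv2.connectedComponentsWithStats(g); i=l[300,320] if nm=="top" else l[270,340]
  hull=cv2.convexHull(np.argwhere(l==i)[:,::-1].astype(np.int32)).reshape(-1,2);print(nm,st[i])
  ap=cv2.approxPolyDP(hull.reshape(-1,1,2),8,True)[:,0];print(ap.tolist())
  if nm=="top":print(cast(q,ap,52,T,500).round(1).tolist())
# recess ring
g=cv2.cvtColor(c["frame"],cv2.COLOR_RGB2GRAY)[252:312,427:499]
dk=(cv2.GaussianBlur(g,(0,0),3).astype(int)-g>8);e=np.argwhere(dk)[:,::-1]+[427,252]
for z,r in((121.5,27),(121.5,40)):
  P=cast(c,e,z)[:,:2];print("ring",[x for x in fit(P,r,cast(c,(463,281.7),z)[0,:2],3,True)])
print("side nest")
g=cv2.cvtColor(s["frame"],cv2.COLOR_RGB2HSV)
E
```

```text
55 [566.6 -25.5  25. ] 334 0.84 free [566.3 -25.4  25.4]
55 [562.9  19.4  20. ] 335 0.71 free [562.9  19.4  20. ]
55 [528.5  -2.5  20. ] 366 0.82 free [528.6  -2.5  20.3]
55 [526.7 -44.5  20. ] 339 0.64 free [526.8 -44.5  20.2]
55 [558.4 -69.1  20. ] 325 0.69 free [558.5 -69.3  19.8]
dist [45.1 44.6 44.3 44.4]
open [22.51585528 -1.295543  ] -3.2931189831390375
ang [  98.09580078  152.20170084 -151.1920111   -97.34322329]
62 [566.2 -25.4  25. ] 340 0.86 free [566.  -25.3  25.3]
62 [562.5  19.3  20. ] 336 0.72 free [562.6  19.3  19.9]
62 [528.4  -2.5  20. ] 369 0.82 free [528.5  -2.5  20.2]
62 [526.6 -44.3  20. ] 340 0.62 free [526.7 -44.3  20.1]
62 [558.1 -68.7  20. ] 329 0.75 free [558.2 -69.   19.7]
dist [44.8 44.2 43.9 44.1]
open [22.30645306 -1.28446123] -3.295594727287833
ang [  98.02831973  152.11856719 -151.09271788  -97.27183166]
50 [573.  -11.3  50. ]
55 [571.2 -17.9  55. ]
60 [569.4 -24.5  60. ]
65 [567.6 -31.1  65. ]
70 [565.7 -37.6  70. ]
top [  259   195   120   120 13438]
[[378, 199], [374, 314], [259, 310], [263, 195]]
[[686.5, -146.7, 65.0], [412.9, -129.7, 45.9], [429.5, 144.6, 47.1], [703.3, 128.0, 66.2]]
side [ 241  221  129   89 8039]
[[369, 288], [255, 309], [241, 237], [341, 221]]
ring [array([ 486.28506255, -326.51920235,   26.68171979]), np.int64(54), np.float64(0.640638987644158)]
ring [array([ 485.74724624, -327.75906759,   41.40017131]), np.int64(131), np.float64(1.3886102211403886)]
side nest
```

Call:
{"name": "arm_command", "arguments": {
  "targets": [
    [38,-32,0,8,0],
    [76,-64,0,16,0],
    [115,-97,0,18.2,0],
    [153,-129,0,18.2,0],
    [191,-161,0,18.2,0]
  ]
}}

```text
t: 0.7
eef_pos: [303.8, -398.3, 214.7]
tcp_rot: [3.141, -0.0, -0.059]
ft_force: [0.0, -0.2, -0.4]
opening: 0.636
grip_force: 0.0
```

Call:
{"name": "arm_command", "arguments": {
  "targets": [
    [30,-48,0,0,0],
    [60,-97,0,0,0],
    [90,-146,0,0,0],
    [118,-191,0,0,0],
    [118,-191,0,0,0]
  ]
}}

```text
t: 1.2
eef_pos: [433.5, -213.5, 214.7]
tcp_rot: [-3.141, -0.0, -0.057]
ft_force: [0.5, -0.9, -0.7]
opening: 0.218
grip_force: 0.0
```

Call:
{"name": "arm_command", "arguments": {
  "targets": [
    [30,-48,0,0,0],
    [60,-97,30,0,0],
    [90,-146,70,0,0],
    [118,-197,110,0,0],
    [118,-197,130,0,0]
  ]
}}

```text
t: 1.7
eef_pos: [554.0, -38.5, 101.8]
tcp_rot: [3.141, -0.002, -0.058]
ft_force: [1.7, -0.6, -0.0]
opening: 0.005
grip_force: 0.0
```

```bash
python3 - <<'E'
from h import *
from cell import env
st=env.state();print(st["eef_pos"],st["ft_force"],st["tcp_rot"])
c=env.read_camera("top");s=env.read_camera("side")
f=lambda im,x,y,w,h,k:cv2.resize(im[y:y+h,x:x+w],None,fx=k,fy=k)
cv2.imwrite("pics/b.png",np.hstack([f(c["frame"],280,200,100,120,4),f(s["frame"],255,190,100,120,4)])[:,:,::-1])
# where TCP and disc centre project
def proj(q,p):
    M=np.linalg.inv(q["world_from_camera"]);x=M[:3,:3]@p+M[:3,3];F=240/np.tan(np.radians(q["vertical_fov"]/2));return F*x[:2]/x[2]+[q["cx"],q["cy"]]
print(proj(s,st["eef_pos"]),proj(c,st["eef_pos"]))
E
```

```text
[553.99951391 -38.52689149 101.81086272] [ 1.67029159 -0.59163079 -0.02491108] [ 3.14127499e+00 -2.30484302e-03 -5.80906584e-02]
[303.04623859 250.0378894 ] [334.70405316 254.97283219]
```

View pics/b.png

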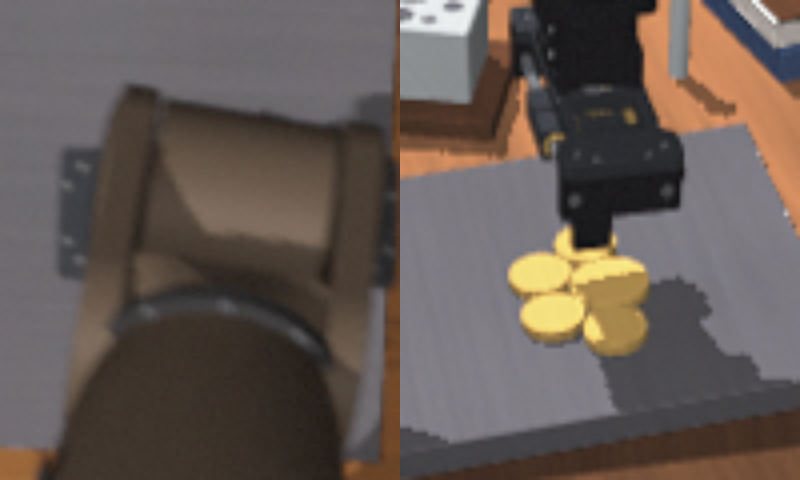

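The picture shows the shut fingers hovering over the discs at around (303,250) in the side view. In the top view the wrist hides the disc.

Call:
{"name": "arm_command", "arguments": {
  "targets": [
    [0,0,0,0,0],
    [0,0,0,0,0],
    [0,0,0,0,0]
  ]
}}

```text
t: 2.1
eef_pos: [552.7, -41.5, 103.5]
tcp_rot: [3.141, -0.002, -0.06]
ft_force: [0.2, -0.4, 0.2]
opening: 0.007
grip_force: 0.0
```

Call:
{"name": "arm_command", "arguments": {
  "targets": [
    [4,-8,10,0,0],
    [8,-17,20,0,0],
    [8.5,-17,30,0,0],
    [8.5,-17,35,0,0],
    [8.5,-17,35,0,0]
  ]
}}

```text
t: 2.6
eef_pos: [561.5, -23.9, 66.0]
tcp_rot: [-3.142, 0.002, -0.059]
ft_force: [-0.5, -0.6, 0.0]
opening: 0.003
grip_force: 0.0
```

Call:
{"name": "arm_command", "arguments": {
  "targets": [
    [0,0,0,0,0],
    [0,0,0,0,0],
    [0,0,1,0,0],
    [0,0,2,0,0],
    [0,0,2,0,0]
  ]
}}

```text
t: 3.1
eef_pos: [562.0, -24.0, 65.2]
tcp_rot: [3.141, -0.0, -0.059]
ft_force: [-0.0, -0.1, -0.0]
opening: 0.004
grip_force: 0.0
```

Call:
{"name": "arm_command", "arguments": {
  "targets": [
    [0,0,0.4,0,0],
    [0,0,0.8,0,0],
    [0,0,1.2,0,0],
    [0,0,1.6,0,0],
    [0,0,2.0,0,0]
  ]
}}

```text
t: 3.6
eef_pos: [562.1, -24.0, 63.2]
tcp_rot: [3.142, -0.0, -0.059]
ft_force: [0.8, 0.2, 0.4]
opening: 0.006
grip_force: 0.0
```

Call:
{"name": "arm_command", "arguments": {
  "targets": [
    [0,0,0.3,0,0],
    [0,0,0.6,0,0],
    [0,0,0.9,0,0],
    [0,0,0.9,0,0],
    [0,0,0.9,0,0]
  ]
}}

```text
t: 4.1
eef_pos: [562.0, -24.0, 62.3]
tcp_rot: [3.142, -0.0, -0.059]
ft_force: [-0.3, 0.3, -0.4]
opening: 0.006
grip_force: 0.0
```

Call:
{"name": "arm_command", "arguments": {
  "targets": [
    [0,0,0.2,0,0],
    [0,0,0.4,0,0],
    [0,0,0.5,0,0],
    [0,0,0.5,0,0],
    [0,0,0.5,0,0]
  ]
}}

```text
t: 4.6
eef_pos: [562.0, -24.0, 61.8]
tcp_rot: [3.142, -0.0, -0.059]
ft_force: [-0.6, 0.3, -0.1]
opening: 0.008
grip_force: 0.0
```

Call:
{"name": "arm_command", "arguments": {
  "targets": [
    [0,0,0.2,0,0],
    [0,0,0.4,0,0],
    [0,0,0.5,0,0],
    [0,0,0.5,0,0],
    [0,0,0.5,0,0]
  ]
}}

```text
t: 5.1
eef_pos: [562.0, -24.0, 61.3]
tcp_rot: [3.142, 0.0, -0.059]
ft_force: [0.7, 0.1, 0.3]
opening: 0.003
grip_force: 0.0
```

Call:
{"name": "arm_command", "arguments": {
  "targets": [
    [0,0,0.2,0,0],
    [0,0,0.4,0,0],
    [0,0,0.5,0,0],
    [0,0,0.5,0,0],
    [0,0,0.5,0,0]
  ]
}}

```text
t: 5.6
eef_pos: [562.1, -24.0, 61.0]
tcp_rot: [3.141, -0.0, -0.059]
ft_force: [-2.0, 0.2, 5.4]
opening: 0.001
grip_force: 2.7
```

Call:
{"name": "arm_command", "arguments": {
  "targets": [
    [0.6,0,-0.02,0,0],
    [1.2,0,-0.06,0,0],
    [1.8,0,-0.1,0,0],
    [2.4,0,-0.15,0,0],
    [3,0,-0.2,0,0]
  ]
}}

```text
t: 6.1
eef_pos: [564.3, -24.0, 61.2]
tcp_rot: [3.142, 0.001, -0.059]
ft_force: [-5.0, 0.5, 7.0]
opening: 0.01
grip_force: 3.8
```

Call:
{"name": "arm_command", "arguments": {
  "targets": [
    [0.8,0,-0.06,0,0],
    [1.6,0,-0.12,0,0],
    [2.4,0,-0.18,0,0],
    [3.2,0,-0.24,0,0],
    [4,0,-0.3,0,0]
  ]
}}

```text
t: 6.6
eef_pos: [568.3, -24.3, 61.4]
tcp_rot: [-3.142, 0.001, -0.059]
ft_force: [-4.5, 0.5, 7.0]
opening: 0.006
grip_force: 3.7
```

Call:
{"name": "arm_command", "arguments": {
  "targets": [
    [1,0,-0.07,0,0],
    [2,0,-0.14,0,0],
    [3,0,-0.21,0,0],
    [4,0,-0.28,0,0],
    [5,0,-0.35,0,0]
  ]
}}

```text
t: 7.1
eef_pos: [573.4, -24.6, 61.8]
tcp_rot: [3.142, 0.001, -0.059]
ft_force: [-5.0, 0.5, 7.1]
opening: 0.005
grip_force: 3.7
```

```bash
python3 - <<'E'
from h import *
from cell import env
s=env.read_camera("side")
f=lambda im,x,y,w,h,k:cv2.resize(im[y:y+h,x:x+w],None,fx=k,fy=k)
cv2.imwrite("pics/d.png",f(s["frame"],270,220,66,60,6)[:,:,::-1])
E
```

```text
(no output)
```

View pics/d.png

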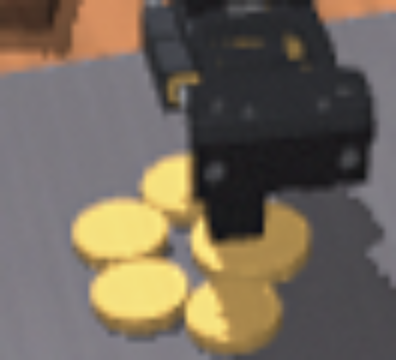

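The side crop shows the large disc moving with the fingers: its right edge is now at about 310/6 px in the crop, against 287/6 before. A gap is opening and the small discs haven't moved.

Call:
{"name": "arm_command", "arguments": {
  "targets": [
    [1.6,0,-0.11,0,0],
    [3.2,0,-0.22,0,0],
    [4.8,0,-0.34,0,0],
    [6.4,0,-0.45,0,0],
    [8,0,-0.56,0,0]
  ]
}}

```text
t: 7.65
eef_pos: [581.4, -25.0, 62.3]
tcp_rot: [-3.142, 0.001, -0.059]
ft_force: [-5.1, 0.0, 7.3]
opening: 0.003
grip_force: 3.6
```

Call:
{"name": "arm_command", "arguments": {
  "targets": [
    [1.6,0,-0.11,0,0],
    [3.2,0,-0.22,0,0],
    [4.8,0,-0.34,0,0],
    [6.4,0,-0.45,0,0],
    [8,0,-0.56,0,0]
  ]
}}

```text
t: 8.15
eef_pos: [589.4, -25.5, 62.9]
tcp_rot: [-3.142, 0.001, -0.059]
ft_force: [-4.9, -0.0, 7.1]
opening: 0.003
grip_force: 3.6
```

Call:
{"name": "arm_command", "arguments": {
  "targets": [
    [1.6,0,-0.11,0,0],
    [3.2,0,-0.22,0,0],
    [4.8,0,-0.34,0,0],
    [6.4,0,-0.45,0,0],
    [8,0,-0.56,0,0]
  ]
}}

```text
t: 8.65
eef_pos: [597.4, -26.0, 63.5]
tcp_rot: [3.142, 0.001, -0.059]
ft_force: [-3.7, 1.2, 7.4]
opening: 0.004
grip_force: 3.6
```

Steady at about 7 N. Continuing.

Call:
{"name": "arm_command", "arguments": {
  "targets": [
    [1.6,0,-0.12,0,0],
    [3.2,0,-0.24,0,0],
    [4.8,0,-0.36,0,0],
    [6.4,0,-0.48,0,0],
    [8,0,-0.6,0,0]
  ]
}}

```text
t: 9.15
eef_pos: [605.4, -26.5, 64.1]
tcp_rot: [3.142, 0.001, -0.059]
ft_force: [-3.8, -0.7, 6.9]
opening: 0.008
grip_force: 3.3
```

Call:
{"name": "arm_command", "arguments": {
  "targets": [
    [1.6,0,-0.11,0,0],
    [3.2,0,-0.22,0,0],
    [4.8,0,-0.34,0,0],
    [6.4,0,-0.45,0,0],
    [8,0,-0.56,0,0]
  ]
}}

```text
t: 9.65
eef_pos: [613.4, -26.9, 64.6]
tcp_rot: [3.142, 0.001, -0.059]
ft_force: [-5.0, -0.3, 6.8]
opening: 0.001
grip_force: 3.3
```

Call:
{"name": "arm_command", "arguments": {
  "targets": [
    [1.2,0,-0.08,0,0],
    [2.4,0,-0.17,0,0],
    [3.2,0,-0.22,0,0],
    [4,0,-0.28,0,0],
    [4,0,-0.28,0,0]
  ]
}}

```text
t: 10.15
eef_pos: [617.5, -27.2, 64.9]
tcp_rot: [3.142, 0.001, -0.059]
ft_force: [-3.4, 0.8, 6.8]
opening: 0.004
grip_force: 3.2
```

Call:
{"name": "arm_command", "arguments": {
  "targets": [
    [0,0,-1,0,0],
    [0,0,-4,0,0],
    [0,0,-15,0,0],
    [0,0,-35,0,0.5],
    [0,0,-50,0,1]
  ]
}}

```text
t: 10.65
eef_pos: [618.2, -27.3, 116.3]
tcp_rot: [3.141, -0.001, -0.059]
ft_force: [0.0, 0.4, 0.3]
opening: 0.119
grip_force: 0.0
```

Call:
{"name": "arm_command", "arguments": {
  "targets": [
    [-40,0,-30,0,1],
    [-80,0,-30,0,1],
    [-120,0,-30,0,1],
    [-160,0,-30,0,1],
    [-160,0,-30,0,1]
  ]
}}

```text
t: 11.15
eef_pos: [454.0, -17.2, 145.5]
tcp_rot: [-3.141, 0.002, -0.059]
ft_force: [0.0, 0.2, 0.3]
opening: 0.534
grip_force: 0.0
```

```bash
python3 - <<'E'
from h import *
from cell import env
st=env.state();print(st["eef_pos"],st["opening"])
c=env.read_camera("top");s=env.read_camera("side")
f=lambda im,x,y,w,h,k:cv2.resize(im[y:y+h,x:x+w],None,fx=k,fy=k)
cv2.imwrite("pics/e.png",np.hstack([f(c["frame"],270,190,100,120,4),f(s["frame"],255,190,100,120,4)])[:,:,::-1])
m=brass(c["frame"]);k=np.zeros_like(m);k[205:282,298:360]=1
e=edge(m*k);z=61;P=cast(c,e,z,T,566)[:,:2]
for c0,r in zip([(620,-28.5),(562.5,19.3),(528.4,-2.5),(526.6,-44.3),(558.1,-68.7)],[25,20,20,20,20]):
    a,n,rm=fit(P,r,c0,2.5);b,_,_=fit(P,r,a[:2],2.5,True);print(a.round(1),n,rm.round(2),"free",b.round(1))
E
```

```text
[453.98516615 -17.21636172 145.51246114] 0.5340140531034148
[622.2 -28.3  25. ] 480 0.49 free [622.2 -28.3  24.8]
[562.7  19.6  20. ] 367 0.71 free [562.8  19.7  19.7]
[528.4  -2.3  20. ] 397 0.75 free [528.4  -2.3  20. ]
[526.3 -44.5  20. ] 367 0.63 free [526.2 -44.5  19.8]
[558.3 -69.5  20. ] 364 0.7 free [558.4 -69.6  19.6]
```

View pics/e.png

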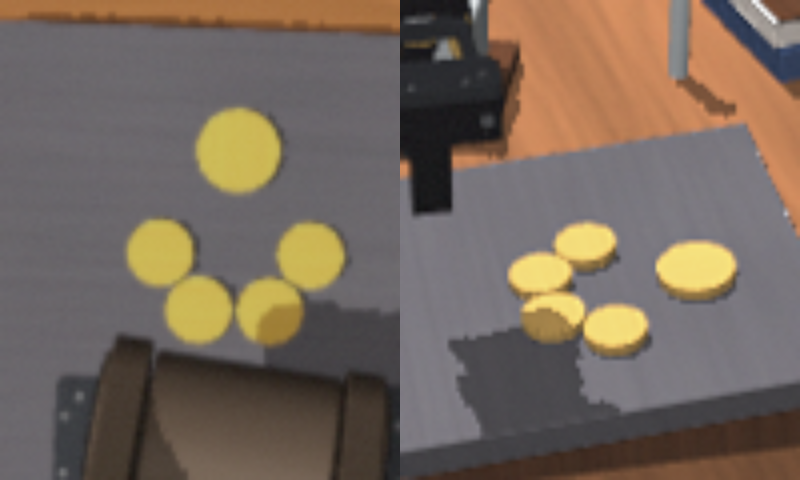

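The large disc is free at top-view crop position (239,150), with about 31 mm to the nearest small disc. The small discs are where they were.

Call:
{"name": "arm_command", "arguments": {
  "targets": [
    [40,0,0,0,1],
    [85,1,0,0,1],
    [130,1,0,0,1],
    [160,1,20,0,1],
    [170,1,40,0,1]
  ]
}}

```text
t: 11.75
eef_pos: [631.9, -29.2, 104.2]
tcp_rot: [3.141, -0.003, -0.059]
ft_force: [-1.3, -0.5, 0.2]
opening: 0.99
grip_force: 0.0
```

Call:
{"name": "arm_command", "arguments": {
  "targets": [
    [0,0,0,0,1],
    [0,0,0,0,1],
    [0,0,0,0,1]
  ]
}}

```text
t: 12.05
eef_pos: [627.9, -28.8, 105.9]
tcp_rot: [3.141, -0.001, -0.059]
ft_force: [0.0, 0.4, -0.2]
opening: 1.0
grip_force: 0.0
```

```bash
python3 - <<'E'
from h import *
c0=cv2.imread("pics/top0.png")
from cell import env
c=env.read_camera("top")
g=cv2.resize(cv2.cvtColor(c0,cv2.COLOR_BGR2GRAY)[240:320,420:510],None,fx=8,fy=8,interpolation=cv2.INTER_CUBIC).astype(float)
def proj(p):
    M=np.linalg.inv(c["world_from_camera"]);x=p@M[:3,:3].T+M[:3,3];F=240/np.tan(np.radians(c["vertical_fov"]/2));return F*x[:,:2]/x[:,2:]+[c["cx"],c["cy"]]
for z,lo,hi in((121.5,24,29.5),(121.5,37,43)):
  c1=np.array([486.3,-326.5])
  for _ in range(3):
    pts=[]
    for th in np.radians(np.arange(0,360,4)):
      r=np.arange(lo,hi,.2);p=np.c_[c1[0]+r*np.cos(th),c1[1]+r*np.sin(th),r*0+z];uv=(proj(p)-[420,240]+.5)*8-.5
      v=cv2.remap(g.astype(np.float32),uv[:,:1].astype(np.float32),uv[:,1:].astype(np.float32),1)[:,0]
      w=np.clip(np.median(v)-v-3,0,None)
      if w.sum()>5:pts.append(p[np.argmax(w),:2])
    a,n,rm=fit(np.array(pts),(lo+hi)/2,c1,2,True);c1=a[:2]
  print(a,n,rm)
E
```

```text
[ 486.1564281  -326.49238103   26.7327081 ] 81 0.37017800640600973
[ 486.34423183 -326.69974111   40.58410151] 65 0.5846119906567226
```

Call:
{"name": "arm_command", "arguments": {
  "targets": [
    [-5.6,0,10,0,1],
    [-5.6,0,20,0,1],
    [-5.6,0,30,0,1],
    [-5.6,0,36,0,1],
    [-5.6,0,36,0,1]
  ]
}}

```text
t: 12.6
eef_pos: [621.8, -28.4, 67.5]
tcp_rot: [-3.141, 0.002, -0.059]
ft_force: [-0.7, 0.0, -1.0]
opening: 0.999
grip_force: 0.0
```

Call:
{"name": "arm_command", "arguments": {
  "targets": [
    [0,0,0,0,1],
    [0,0,2,0,1],
    [0,0,4,0,1],
    [0,0,6,0,1],
    [0,0,6,0,1]
  ]
}}

```text
t: 13.1
eef_pos: [622.2, -28.5, 62.5]
tcp_rot: [3.142, 0.0, -0.059]
ft_force: [-0.4, -0.4, 0.9]
opening: 1.001
grip_force: 0.0
```

Call:
{"name": "arm_command", "arguments": {
  "targets": [
    [0,0,0.7,0,1],
    [0,0,1.4,0,1],
    [0,0,1.4,0,0.7],
    [0,0,1.4,0,0.6],
    [0,0,1.4,0,0.55]
  ]
}}

```text
t: 13.6
eef_pos: [622.3, -28.5, 61.4]
tcp_rot: [3.141, -0.0, -0.059]
ft_force: [-0.4, -0.7, 0.0]
opening: 0.803
grip_force: 0.0
```

Call:
{"name": "arm_command", "arguments": {
  "targets": [
    [0,0,0,0,0.45],
    [0,0,0,0,0.4],
    [0,0,0,0,0.4],
    [0,0,0,0,0.4],
    [0,0,0,0,0.4]
  ]
}}

```text
t: 14.1
eef_pos: [622.3, -28.5, 61.4]
tcp_rot: [3.142, -0.0, -0.059]
ft_force: [-0.4, -1.0, -0.8]
opening: 0.508
grip_force: 30.0
```

Call:
{"name": "arm_command", "arguments": {
  "targets": [
    [0,0,0,0,0.8],
    [0,0,0,0,1],
    [0,0,0,0,1],
    [0,0,-10,0,1],
    [0,0,-40,0,1]
  ]
}}

```text
t: 14.6
eef_pos: [621.1, -28.4, 100.1]
tcp_rot: [-3.141, 0.004, -0.059]
ft_force: [-0.3, -0.1, 1.0]
opening: 0.872
grip_force: 0.0
```

Call:
{"name": "arm_command", "arguments": {
  "targets": [
    [-35,0,-30,0,1],
    [-70,0,-40,0,1],
    [-105,0,-40,0,1],
    [-140,0,-40,0,1],
    [-150,0,-40,0,1]
  ]
}}

```text
t: 15.1
eef_pos: [469.7, -19.3, 142.2]
tcp_rot: [3.142, 0.001, -0.059]
ft_force: [0.8, -0.0, 0.5]
opening: 1.0
grip_force: 0.0
```

```bash
python3 - <<'E'
from h import *
from cell import env
c=env.read_camera("top")
m=brass(c["frame"]);k=np.zeros_like(m);k[205:282,298:360]=1
e=edge(m*k);z=61;P=cast(c,e,z,T,566)[:,:2]
for c0,r in zip([(622,-28.5),(562.5,19.3),(558.1,-68.7)],[25,20,20]):
    a,n,rm=fit(P,r,c0,2.5);b,_,_=fit(P,r,a[:2],2.5,True);print(a.round(2),n,rm.round(2),"free",b.round(1))
E
```

```text
[622.3  -28.04  25.  ] 480 0.44 free [622.3 -28.1  24.8]
[562.79  19.64  20.  ] 367 0.67 free [562.9  19.7  19.8]
[558.17 -69.39  20.  ] 366 0.66 free [558.2 -69.5  19.7]
```

Call:
{"name": "arm_command", "arguments": {
  "targets": [
    [40,0,0,0,1],
    [85,0,0,0,1],
    [125,0,0,0,1],
    [150,0,20,0,1],
    [153,0,45,0,1]
  ]
}}

```text
t: 15.65
eef_pos: [629.6, -29.1, 96.4]
tcp_rot: [3.141, -0.005, -0.059]
ft_force: [0.5, 0.2, 0.2]
opening: 1.005
grip_force: 0.0
```

Call:
{"name": "arm_command", "arguments": {
  "targets": [
    [0,0,0,0,1],
    [0,0,0,0,1],
    [0,0,0,0,1]
  ]
}}

```text
t: 15.95
eef_pos: [625.7, -28.7, 97.7]
tcp_rot: [3.141, -0.002, -0.059]
ft_force: [0.3, 0.9, -0.4]
opening: 1.0
grip_force: 0.0
```

Call:
{"name": "arm_command", "arguments": {
  "targets": [
    [-3.3,0,10,0,1],
    [-3.3,0,20,0,1],
    [-3.3,0,28,0,1],
    [-3.3,0,30,0,1],
    [-3.3,0,30,0,1]
  ]
}}

```text
t: 16.45
eef_pos: [621.8, -28.5, 65.8]
tcp_rot: [-3.142, 0.001, -0.059]
ft_force: [1.0, -0.1, 0.1]
opening: 0.998
grip_force: 0.0
```

Call:
{"name": "arm_command", "arguments": {
  "targets": [
    [0,0,0,0,1],
    [0,0,2,0,1],
    [0,0,4,0,1],
    [0,0,5,0,1],
    [0,0,5,0,1]
  ]
}}

```text
t: 16.95
eef_pos: [621.9, -28.5, 61.2]
tcp_rot: [3.142, 0.0, -0.059]
ft_force: [-0.0, -0.5, 0.3]
opening: 1.003
grip_force: 0.0
```

Call:
{"name": "arm_command", "arguments": {
  "targets": [
    [0,0,0.3,0,0.8],
    [0,0,0.3,0,0.6],
    [0,0,0.3,0,0.5],
    [0,0,0.3,0,0.4],
    [0,0,0.3,0,0.4]
  ]
}}

```text
t: 17.45
eef_pos: [622.0, -28.5, 61.1]
tcp_rot: [3.141, -0.0, -0.059]
ft_force: [0.1, 0.2, -1.0]
opening: 0.634
grip_force: 0.0
```

Call:
{"name": "arm_command", "arguments": {
  "targets": [
    [0,0,0,0,0.4],
    [0,0,0,0,0.4],
    [0,0,-0.5,0,0.4],
    [0,0,-2,0,0.4],
    [0,0,-5,0,0.4]
  ]
}}

```text
t: 17.95
eef_pos: [621.8, -28.5, 66.0]
tcp_rot: [3.142, 0.001, -0.059]
ft_force: [0.3, 0.1, -1.9]
opening: 0.512
grip_force: 30.0
```

Call:
{"name": "arm_command", "arguments": {
  "targets": [
    [0,0,-10,0,0.4],
    [0,0,-30,0,0.4],
    [0,0,-60,0,0.4],
    [0,0,-90,0,0.4],
    [0,0,-100,0,0.4]
  ]
}}

```text
t: 18.45
eef_pos: [623.0, -28.6, 169.7]
tcp_rot: [3.141, -0.005, -0.059]
ft_force: [0.1, 0.3, -0.5]
opening: 0.511
grip_force: 30.0
```

Call:
{"name": "arm_command", "arguments": {
  "targets": [
    [-13,33,0,0,0.4],
    [-28,72,0,0,0.4],
    [-43,111,0,0,0.4],
    [-58,150,0,0,0.4],
    [-65,168,0,0,0.4]
  ]
}}

```text
t: 18.95
eef_pos: [545.6, -194.8, 165.7]
tcp_rot: [3.141, 0.001, -0.061]
ft_force: [0.4, 0.1, -1.7]
opening: 0.51
grip_force: 30.0
```

Call:
{"name": "arm_command", "arguments": {
  "targets": [
    [-13,34,0,0,0.4],
    [-28,73,0,0,0.4],
    [-43,111,0,0,0.4],
    [-53,137,0,0,0.4],
    [-53,138,0,0,0.4]
  ]
}}

```text
t: 19.45
eef_pos: [484.7, -329.6, 165.6]
tcp_rot: [3.141, 0.0, -0.062]
ft_force: [0.3, -0.1, -1.3]
opening: 0.509
grip_force: 30.0
```

Call:
{"name": "arm_command", "arguments": {
  "targets": [
    [0,0,0,0,0.4],
    [0,0,0,0,0.4],
    [0,0,0,0,0.4]
  ]
}}

```text
t: 19.75
eef_pos: [486.6, -326.0, 166.0]
tcp_rot: [-3.141, 0.0, -0.057]
ft_force: [-0.1, 0.8, -1.1]
opening: 0.511
grip_force: 30.0
```

Call:
{"name": "arm_command", "arguments": {
  "targets": [
    [-0.7,1,10,0,0.4],
    [-0.7,1,20,0,0.4],
    [-0.7,1,30,0,0.4],
    [-0.7,1,36,0,0.4],
    [-0.7,1,36,0,0.4]
  ]
}}

```text
t: 20.25
eef_pos: [485.1, -327.6, 128.8]
tcp_rot: [-3.14, 0.002, -0.059]
ft_force: [-0.9, 0.1, -1.5]
opening: 0.508
grip_force: 30.0
```

Call:
{"name": "arm_command", "arguments": {
  "targets": [
    [0,0,0,0,0.4],
    [0,0,0,0,0.4],
    [0,0,0,0,0.4]
  ]
}}

```text
t: 20.55
eef_pos: [485.5, -328.1, 130.5]
tcp_rot: [3.141, -0.001, -0.059]
ft_force: [-0.1, 1.0, -0.9]
opening: 0.511
grip_force: 30.0
```

```bash
python3 - <<'E'
from h import *
from cell import env
st=env.state();print(st["eef_pos"])
s=env.read_camera("side")
cv2.imwrite("pics/g.png",cv2.resize(s["frame"][270:370,250:370],None,fx=6,fy=6,interpolation=cv2.INTER_CUBIC)[:,:,::-1])
E
```

```text
[ 485.54520091 -328.10491305  130.45013181]
```

View pics/g.png

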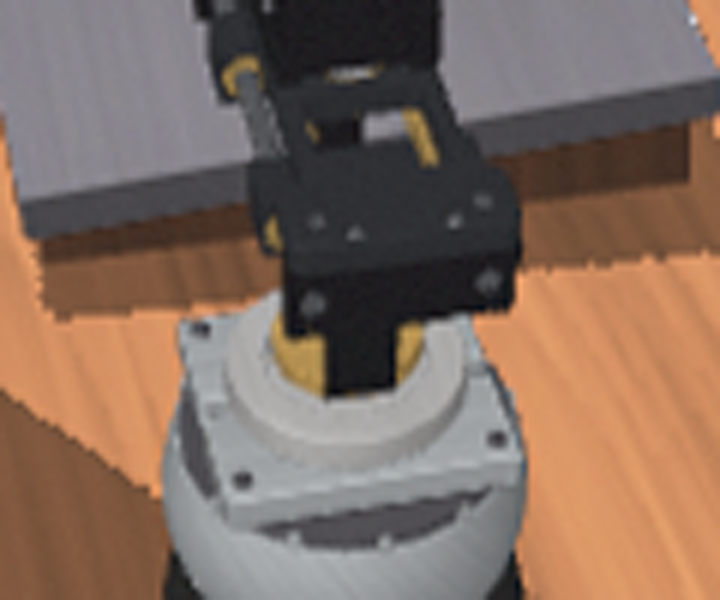

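The side crop shows the disc held over the recess. It spans columns 272–424 in the crop and the holder rim spans 226–470, so both are centred at about 348.

Call:
{"name": "arm_command", "arguments": {
  "targets": [
    [0.2,-1,1,0,0.4],
    [0.2,-1,2,0,0.4],
    [0.2,-1,2,0,0.4],
    [0.2,-1,2,0,0.4],
    [0.2,-1,2,0,0.4]
  ]
}}

```text
t: 21.1
eef_pos: [485.7, -327.0, 128.1]
tcp_rot: [3.142, 0.0, -0.059]
ft_force: [0.6, 0.1, -1.0]
opening: 0.511
grip_force: 30.0
```

Call:
{"name": "arm_command", "arguments": {
  "targets": [
    [0,0,0,0,0.4]
  ]
}}

```text
t: 21.2
eef_pos: [485.7, -327.0, 128.1]
tcp_rot: [3.142, -0.0, -0.059]
ft_force: [-1.2, -0.2, -0.8]
opening: 0.51
grip_force: 30.0
```

Call:
{"name": "arm_command", "arguments": {
  "targets": [
    [0,0,0.4,0,0.4],
    [0,0,0.8,0,0.4],
    [0,0,1.2,0,0.4],
    [0,0,1.6,0,0.4],
    [0,0,1.6,0,0.4]
  ]
}}

```text
t: 21.7
eef_pos: [485.7, -327.0, 126.4]
tcp_rot: [3.142, 0.0, -0.059]
ft_force: [-0.3, -0.1, -1.6]
opening: 0.506
grip_force: 30.0
```

Call:
{"name": "arm_command", "arguments": {
  "targets": [
    [0,0,0.4,0,0.4],
    [0,0,0.8,0,0.4],
    [0,0,1.2,0,0.4],
    [0,0,1.2,0,0.4]
  ]
}}

```text
t: 22.1
eef_pos: [485.6, -326.9, 125.2]
tcp_rot: [3.142, 0.0, -0.059]
ft_force: [-0.0, 0.4, -1.2]
opening: 0.512
grip_force: 30.0
```

No rim contact; the low edge is already inside the recess.

Call:
{"name": "arm_command", "arguments": {
  "targets": [
    [0,0,0.3,0,0.4],
    [0,0,0.6,0,0.4],
    [0,0,0.8,0,0.4],
    [0,0,0.8,0,0.4]
  ]
}}

```text
t: 22.5
eef_pos: [485.7, -327.0, 124.5]
tcp_rot: [3.141, -0.0, -0.059]
ft_force: [0.6, -0.3, -0.4]
opening: 0.509
grip_force: 30.0
```

Call:
{"name": "arm_command", "arguments": {
  "targets": [
    [0,0,0.2,0,0.4],
    [0,0,0.4,0,0.4],
    [0,0,0.4,0,0.4]
  ]
}}

```text
t: 22.8
eef_pos: [485.7, -327.0, 124.1]
tcp_rot: [3.141, -0.0, -0.059]
ft_force: [0.7, 0.0, -1.6]
opening: 0.509
grip_force: 30.0
```

Call:
{"name": "arm_command", "arguments": {
  "targets": [
    [0,0,0.2,0,0.4],
    [0,0,0.4,0,0.4],
    [0,0,0.4,0,0.4]
  ]
}}

```text
t: 23.1
eef_pos: [485.8, -327.0, 123.8]
tcp_rot: [3.141, -0.0, -0.059]
ft_force: [1.1, 0.7, -0.3]
opening: 0.51
grip_force: 30.0
```

Call:
{"name": "arm_command", "arguments": {
  "targets": [
    [0,0,0.2,0,0.4],
    [0,0,0.3,0,0.4],
    [0,0,0.3,0,0.4]
  ]
}}

```text
t: 23.4
eef_pos: [485.8, -327.0, 123.5]
tcp_rot: [3.141, -0.0, -0.059]
ft_force: [0.7, 0.2, 0.6]
opening: 0.516
grip_force: 30.0
```

Call:
{"name": "arm_command", "arguments": {
  "targets": [
    [0,0,0.2,0,0.4],
    [0,0,0.3,0,0.4],
    [0,0,0.3,0,0.4]
  ]
}}

```text
t: 23.7
eef_pos: [485.8, -327.1, 123.2]
tcp_rot: [3.141, -0.0, -0.059]
ft_force: [1.7, -0.2, 1.7]
opening: 0.512
grip_force: 30.0
```

Call:
{"name": "arm_command", "arguments": {
  "targets": [
    [0,0,0.2,0,0.4],
    [0,0,0.3,0,0.4],
    [0,0,0.3,0,0.4]
  ]
}}

```text
t: 24.0
eef_pos: [485.8, -327.1, 122.9]
tcp_rot: [3.141, -0.0, -0.059]
ft_force: [3.0, -0.9, 3.0]
opening: 0.513
grip_force: 30.0
```

Call:
{"name": "arm_command", "arguments": {
  "targets": [
    [0,0,0.2,0,0.4],
    [0,0,0.3,0,0.4],
    [0,0,0.3,0,0.4]
  ]
}}

```text
t: 24.3
eef_pos: [485.8, -327.1, 122.6]
tcp_rot: [3.141, -0.0, -0.059]
ft_force: [3.0, -0.4, 3.6]
opening: 0.506
grip_force: 30.0
```

Call:
{"name": "arm_command", "arguments": {
  "targets": [
    [0,0,0.15,0,0.4],
    [0,0,0.3,0,0.4],
    [0,0,0.3,0,0.4]
  ]
}}

```text
t: 24.6
eef_pos: [485.9, -327.1, 122.5]
tcp_rot: [3.141, -0.001, -0.059]
ft_force: [2.7, 0.3, 5.9]
opening: 0.511
grip_force: 30.0
```

Call:
{"name": "arm_command", "arguments": {
  "targets": [
    [0,0,-0.1,0,0.6],
    [0,0,-0.1,0,0.7],
    [0,0,-0.1,0,0.7],
    [0,0,-0.1,0,0.7],
    [0,0,-3,0,0.7]
  ]
}}

```text
t: 25.1
eef_pos: [485.4, -326.8, 124.8]
tcp_rot: [-3.141, 0.001, -0.059]
ft_force: [0.0, 0.3, -0.1]
opening: 0.699
grip_force: 0.0
```

Call:
{"name": "arm_command", "arguments": {
  "targets": [
    [0,0,-20,0,0.8],
    [0,0,-50,0,0.9],
    [0,0,-80,0,1],
    [0,0,-80,0,1],
    [0,0,-80,0,1]
  ]
}}

```text
t: 25.6
eef_pos: [485.6, -327.0, 205.5]
tcp_rot: [3.141, -0.001, -0.059]
ft_force: [-0.2, 0.2, -0.4]
opening: 0.99
grip_force: 0.0
```

Call:
{"name": "arm_command", "arguments": {
  "targets": [
    [0,-45,0,0,1],
    [0,-90,0,0,1],
    [0,-135,0,0,1],
    [0,-180,0,0,1],
    [0,-200,0,0,1]
  ]
}}

```text
t: 26.1
eef_pos: [496.6, -124.1, 204.1]
tcp_rot: [-3.141, 0.002, -0.057]
ft_force: [0.9, -0.8, 0.8]
opening: 0.997
grip_force: 0.0
```

```bash
python3 - <<'E'
from h import *
from cell import env
st=env.state();print(st["eef_pos"],st["t"])
c=env.read_camera("top");s=env.read_camera("side")
f=lambda im,x,y,w,h,k:cv2.resize(im[y:y+h,x:x+w],None,fx=k,fy=k)
cv2.imwrite("pics/i.png",np.hstack([f(c["frame"],425,245,66,75,6),f(s["frame"],270,300,66,75,6)])[:,:,::-1])
m=brass(c["frame"]);k=np.zeros_like(m);k[245:320,435:495]=1
P=cast(c,edge(m*k),126)[:,:2];print(fit(P,25,(486,-326.5),3),fit(P,25,(486,-326.5),3,True))
E
```

```text
[ 496.57327867 -124.14761452  204.06625547] 26.1
(array([ 486.55154142, -325.92814726,   25.        ]), np.int64(505), np.float64(0.7285765319595904)) (array([ 486.55631428, -325.94445232,   24.4373367 ]), np.int64(505), np.float64(0.4640138906193486))
```

View pics/i.png

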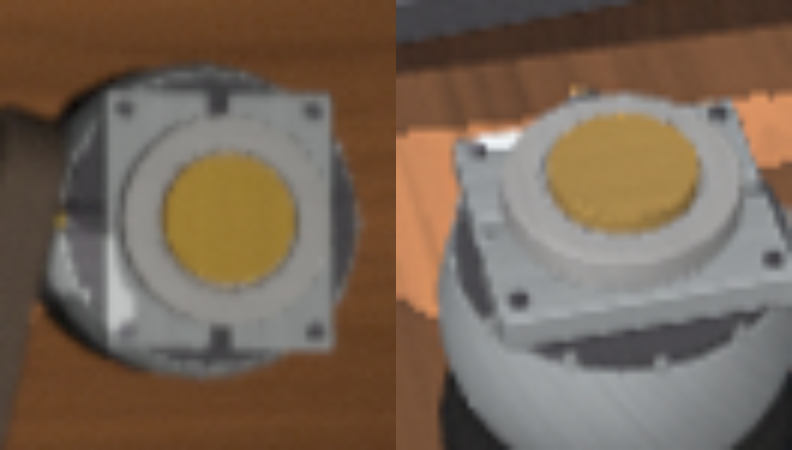

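The disc sits flat and centred in the recess: top-view centre at about (463,281), 0.8 mm from the measured nest, with an even gap all round. The gripper is clear of it.

Call:
{"name": "arm_command", "arguments": {
  "targets": [
    [0,0,0,0,1],
    [0,0,0,0,1],
    [0,0,0,0,1],
    [0,0,0,0,1]
  ]
}}

```text
t: 26.6
eef_pos: [497.3, -128.1, 204.9]
tcp_rot: [3.142, 0.0, -0.06]
ft_force: [0.1, 0.1, 1.1]
opening: 0.999
grip_force: 0.0
```

```bash
python3 -c "
from cell import env
print(env.job_done())"
```

```text
the job is handed in; nothing more can be done
None
```

The job is handed in at 26.6 s, with no verdict returned: I slid the large disc clear at about 7 N (about 31 mm finger room, small discs unmoved within about 1 mm), then laid it in the vise recess, where by the last pictures it lies flat, and let go.

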